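# Put the small bronze in its canister and close it

### The job

The small bronze figure is finished: stand or lay it gently on the bottom of the wide steel canister, lowering it in rather than dropping it, and then, holding the lid by its knob, set the large lid on that canister so that it sits flat on the rim all round, to keep the grinding dust out. Leave the taller bronze figure where it stands.

Things in the scene. Friction and masses are not known exactly. Their poses are not given: they have to be found in the camera images.
- figure_mid (a point): the small bronze figure, loose, about 0.25 kg: a robed person upright on a round plinth 36 mm across and 6 mm high; 60 mm tall, robe nearly cylindrical, 28 to 31 mm across from 6 to 36 mm height, round head. This point: on its axis, 30 mm above its foot (half-way up), z up. Starts on the bench at the left or right end of the working area, the taller figure at the other.
- tall_figure_mid (a point): the taller bronze figure, a bystander of the same form: 96 mm tall, plinth 58 mm across, loose. This point: on its axis, 48 mm above its foot (half-way up), z up.
- canister_mouth (a point): the wide steel canister, open on top, fixed to the bench: 150 mm across outside, 144 mm inside, 84 mm high, inner floor 78 mm below the rim. This point: centre of the mouth at rim height, z up. A narrower open steel can (90 mm across, 70 mm high), not part of the work, stands beside it.
- lid_knob (a point): the large loose lid, 0.35 kg, knob up on the bench: disc 164 mm across, 4 mm thick; tapered plug below (10 mm deep, 132 to 120 mm across) fits loosely in the mouth; wooden knob 26 mm across, 10 to 45 mm above the disc. This point: on the knob's axis, 42 mm above the plug's bottom, 32 mm above the rim when the lid is on, z up. The smaller lid (102 mm across) is not needed.
Things that resemble listed ones, but are neither listed nor needed, are in the scene too. Leave any green or turquoise look-alike of the part that bears lid_knob alone.

How it is judged:
By the outcome, as a careful person would: the job done as asked, in the order asked, and still so for the second after the job is handed in, with the robot touching nothing.
It also fails if it takes over 67 s, if anything falls off the work surface, if the arm or the gripper's body presses on something with over 40 N, if the wrist force passes 120 N, or if a joint passes its speed limit or range.

### The arm

A 7-joint arm with a two-finger parallel gripper is mounted at the origin on the work surface. World frame = base frame: x ahead of the robot, y to its left, z up, the work surface at z = 0. Lengths are in m, angles in rad, forces in N, time in s.
With the tool pointing down it reaches from about 0.425 to 0.875 m from the base axis. Payload 4.7 kg.
Tool frame: the origin (TCP) lies between the finger pads; the fingertips stand 14 mm ahead of it and the grasp point (between the pads) lies 5 mm behind it; z points along the fingers, y is the line along which they close (so a half turn about z gives the same grasp; the last joint's range is limited). The gripper opens to 87 mm and grips with 3 to 60 N. Pads are 19 mm wide; open, the fingers measure 117 mm over their backs; the gripper's body (75 mm by 190 mm) begins 51 mm behind the grasp point.
Start: joints at [1.131, 0.321, -0.07, 1.45, 0.023, 1.371, -0.057], TCP at [0.285, -0.584, 0.237] pointing down, gripper open.
Joint ranges: [-2.86, 2.86], [-0.3, 2.09], [-1.38, 1.24], [0.06, 2.45], [-1.56, 4.7], [0.09, 2.05], [-2.69, 2.69]. Speed limits (rad/s): [2.57, 2.57, 3.14, 3.14, 3.14, 3.14, 3.14].

### API

Orientations are given as a rotation vector (axis times angle).
In Python, from bench import ctrl gives the robot as it stands.
- The arm moves only by the shell command python3 -m inch 'ROWS' [OPENING] [FORCE]. ROWS is JSON, a list of rows, each a list of 6 numbers: the shift along the world's x, y, z in mm, then the turn, a rotation vector about the world's x, y, z in degrees. In form: [[tx, ty, tz, rx, ry, rz], ...]. A call has 1 to 20 rows; each row is the pose to reach, as a shift and turn from the pose commanded when the call began; what a row does not reach only later rows make up. A row lasts 1/8 s, in which the tool goes at most 62.5 mm and 10.7 degrees, less where a joint would pass 70% of its speed; a pose out of reach is approached as far as the arm can. A call with a gripper value outside its range is refused whole. OPENING is the finger opening in mm, from 0 to 87, set as the call begins (- or left out, the last holds). The fingers move at their own pace and stop on an object; FORCE is the grip in N (left out, the last holds). Time passes only in rows, so rows that repeat a pose let the fingers close. It gives the time, the measured TCP pose, the force, the opening and the grip force at its end, in the units of the state.
- ctrl.get_state(): the state, without advancing time (a new reading comes with each control period).
- ctrl.get_image(name): name is "scene" or "top" or "wrist"; returns (picture, depth): 384x512x3 uint8, red, green, blue; 384x512 float32, m along the optical axis (not along the pixel's ray), 0 where there is no reading.
- ctrl.camera_params(name): a dict with "mtx" (3x3 intrinsics, pixels), "dist_coeffs" ([k1, k2, p1, p2, k3] as OpenCV has them; the pictures are not rectified), "T" (4x4, takes a point from camera to world coordinates). Camera axes: x right, y down, z forward; pixel columns grow to the right and rows downward; lengths in m; the calibration is good to about 2 mm. A picture is of the moment at which its call begins: read the wrist's pose just before it. camera_params takes no time and is no camera call; for the wrist camera it gives the pose at the moment of the call.
- ctrl.close_job(): hands the job in; it is judged then, once.
The state is a dict: "time": time; "joint_positions": joint angles; "qd": joint speeds; "joint_torque": joint torques, N m; "position": TCP position; "tool_rot": TCP orientation; "ft_force": force on the tool from outside, world axes, zero at the start; "torque": the same for the moment, N m; "grip_width": opening from 0.0 (shut) to 1.0 (fully open); "grip_force": force on a finger pad.
Only numpy, scipy, OpenCV 4.12 (cv2) and the standard library are available. Lean on these libraries where they do the work, as an engineer would, in place of code of your own. Each camera call takes 0.05 s, during which the arm holds its last target. There are 200 camera calls.

## Working session

There is one attempt and no reset: what is moved stays moved. The work goes in short steps, Python scripts to look and compute and a shell command to move; the robot and the scene stay as the last step left them, time stands still between calls to the robot, and variables do not carry over. Pictures are saved under pics/ and viewed, at most 10 in all, crops included, and the job is handed in when it is done.

```bash
mkdir -p pics; ls; cat > h.py <<'E'
import numpy as np, cv2
from bench import ctrl
def cloud(name):
    p=ctrl.camera_params(name); im,d=ctrl.get_image(name)
    v,u=np.mgrid[0:384,0:512]
    n=cv2.undistortPoints(np.stack([u,v],-1).reshape(-1,1,2).astype(np.float32),np.array(p["mtx"]),np.array(p["dist_coeffs"])).reshape(384,512,2)
    P=np.dstack([n[...,0]*d,n[...,1]*d,d]); T=np.array(p["T"])
    W=P@T[:3,:3].T+T[:3,3]; W[d==0]=np.nan
    return im,W
def save(im,f): cv2.imwrite(f,im[...,::-1])
E
python3 - <<'E'
from h import *
a,Wa=cloud("top"); b,Wb=cloud("scene")
np.savez("v0.npz",a=a,Wa=Wa,b=b,Wb=Wb)
save(cv2.resize(np.vstack([a,b]),None,fx=.78,fy=.78),"pics/a.png")
save(cv2.resize(a,(800,600)),"pics/top.png")
save(cv2.resize(b,(800,600)),"pics/scene.png")
print(ctrl.get_state())
E
```

```text
pics
{'time': 0.1, 'joint_positions': array([ 1.13111604,  0.32175378, -0.07009366,  1.45152041,  0.02262111,
        1.37082394, -0.05687868]), 'qd': array([-0.00082673, -0.00247356,  0.00110655, -0.00141362, -0.00156942,
       -0.00018185, -0.00056706]), 'joint_torque': array([ 6.66454889e-05, -4.92571163e+01, -4.05782517e-01, -3.13395560e+01,
       -6.42432296e-02,  3.95049923e-02,  9.58737337e-05]), 'position': array([ 0.28468986, -0.58382065,  0.23558413]), 'tool_rot': array([-3.05945015e+00, -7.06419684e-01,  7.75095177e-04]), 'ft_force': array([-0.30928284,  0.35690276, -0.54831355]), 'torque': array([-0.03465754,  0.00253902,  0.01055902]), 'grip_force': 0.0, 'grip_width': 1.0078939201488346}
```

View pics/top.png

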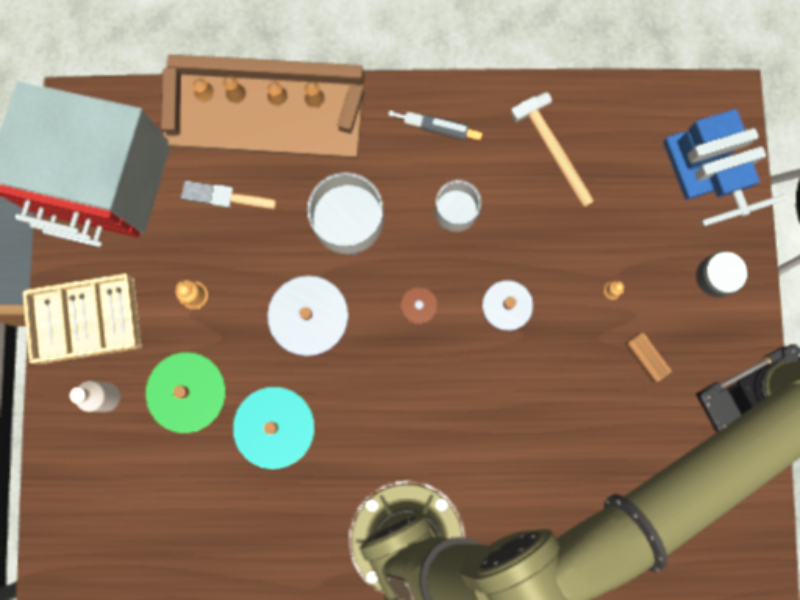

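View pics/scene.png

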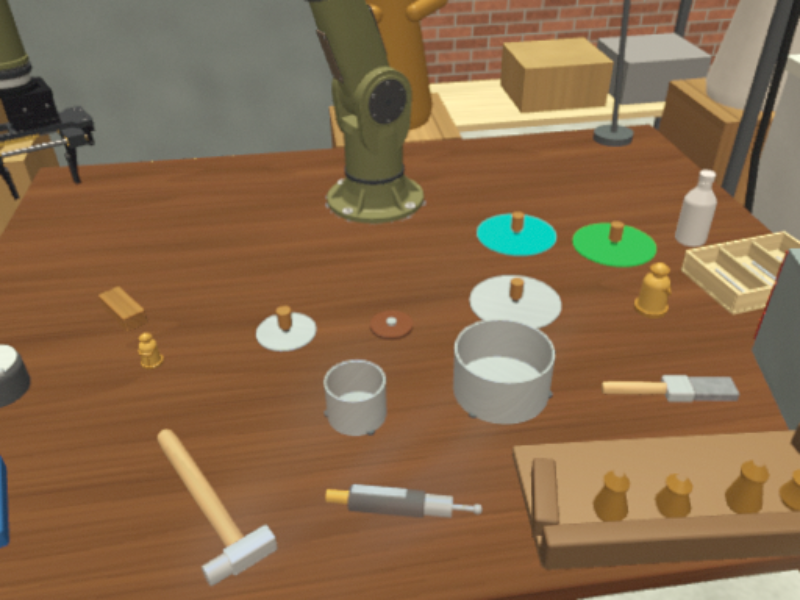

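Top view (800x600):
- The figure candidates are the small one at (614,290), the taller one at (190,294), and four on the tray at (205–315,92). The small one at the right end, standing opposite the taller one, is meant.
- The large lid candidates are steel (308,315), green (185,392) and turquoise (273,428). Steel is meant, since the coloured ones are look-alikes. The lid at (508,305) is the smaller one.
- The wide canister is at (345,212).

Next I'll measure these and confirm them in one crop.

```bash
python3 - <<'E'
from h import *
z=np.load("v0.npz")
for im,W,nm in ((z["a"],z["Wa"],"top"),(z["b"],z["Wb"],"scene")):
    px={"top":dict(fig=(614,290),tall=(190,294),can=(345,212),lid=(308,315),small=(508,305),slid=(458,205)),
        "scene":dict(fig=(150,350),tall=(654,290),can=(503,370),lid=(516,295),small=(285,325),slid=(355,395))}[nm]
    for k,(u,v) in px.items():
        u*=.64;v*=.64; r=35
        u0,v0=max(int(u)-r,0),int(v)-r
        P=W[v0:v0+2*r,u0:u0+2*r].reshape(-1,3); c=W[int(v),int(u)]
        P=P[np.isfinite(P[:,0])]
        R={"fig":.03,"tall":.045,"can":.1,"lid":.1,"small":.07,"slid":.06}[k]
        P=P[np.hypot(*(P-c)[:,:2].T)<R]
        def circ(Q):
            if len(Q)<4: return None
            (x,y),r=cv2.minEnclosingCircle(Q[:,:2].astype(np.float32)); return np.round([x,y,r,np.median(Q[:,2]),len(Q)],4)
        bands={"fig":[(.008,.07)],"tall":[(.01,.04),(.06,.1)],"can":[(.075,.09)],"lid":[(.009,.02),(.03,.07)],"small":[(.03,.07)],"slid":[(.06,.08)]}[k]
        print(nm,k,np.round(c,3),P[:,2].max().round(3),[circ(P[(P[:,2]>a)&(P[:,2]<b)]) for a,b in bands])
a=z["a"];b=z["b"]
f=lambda im,u,v,h=45:cv2.resize(im[max(v-h,0):v+h,max(u-h,0):u+h],(260,260),interpolation=cv2.INTER_CUBIC)
save(np.vstack([np.hstack([f(a,393,186),f(a,197,201),f(a,220,135)]),np.hstack([f(b,96,224),f(b,330,189),f(b,322,237)])]),"pics/crop.png")
E
```

```text
top fig [ 0.498 -0.425  0.046] 0.066 [array([ 5.016e-01, -4.354e-01,  1.830e-02,  3.820e-02,  9.400e+01])]
top tall [0.491 0.429 0.084] 0.104 [array([5.004e-01, 4.269e-01, 3.440e-02, 1.740e-02, 6.900e+01]), array([4.983e-01, 4.383e-01, 2.260e-02, 8.440e-02, 1.510e+02])]
top can [0.676 0.126 0.01 ] 0.094 [array([6.607e-01, 1.187e-01, 7.620e-02, 8.300e-02, 1.920e+02])]
top lid [0.45  0.193 0.065] 0.069 [array([4.502e-01, 1.923e-01, 9.800e-02, 1.440e-02, 1.624e+03]), array([4.569e-01, 2.016e-01, 1.280e-02, 5.840e-02, 6.300e+01])]
top small [ 0.466 -0.208  0.061] 0.065 [array([ 4.710e-01, -2.114e-01,  1.260e-02,  5.820e-02,  5.500e+01])]
top slid [ 0.686 -0.115  0.014] 0.079 [array([ 6.757e-01, -1.100e-01,  4.560e-02,  6.830e-02,  1.190e+02])]
scene fig [ 0.515 -0.432  0.036] 0.062 [array([ 5.054e-01, -4.381e-01,  1.660e-02,  3.410e-02,  2.160e+02])]
scene tall [0.52  0.421 0.059] 0.099 [array([5.036e-01, 4.334e-01, 2.860e-02, 2.360e-02, 1.930e+02]), array([5.036e-01, 4.323e-01, 2.210e-02, 7.250e-02, 2.070e+02])]
scene can [0.622 0.128 0.007] 0.087 [array([6.603e-01, 1.150e-01, 7.650e-02, 8.100e-02, 2.730e+02])]
scene lid [0.468 0.193 0.04 ] 0.062 [array([4.544e-01, 1.950e-01, 8.520e-02, 1.370e-02, 1.344e+03]), array([4.577e-01, 1.967e-01, 1.510e-02, 5.050e-02, 1.140e+02])]
scene small [ 0.483 -0.217  0.034] 0.063 [array([ 4.742e-01, -2.174e-01,  1.460e-02,  5.050e-02,  1.250e+02])]
scene slid [ 0.643 -0.114  0.008] 0.073 [array([ 6.757e-01, -1.162e-01,  4.430e-02,  6.680e-02,  1.650e+02])]
```

View pics/crop.png

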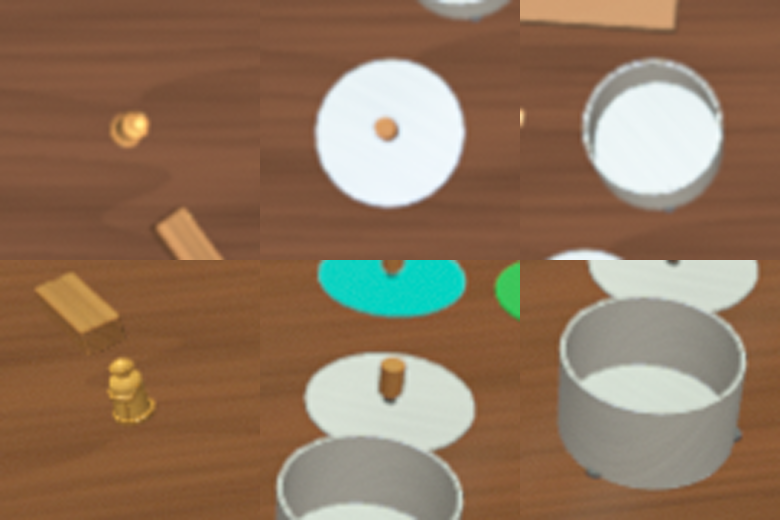

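The crops show the small bronze figure on its plinth, the steel lid with the wooden knob, and the empty wide canister. I'll go above the figure.

```bash
python3 -m inch '[[50,35,0,0,0,0],[100,70,0,0,0,0],[145,100,0,0,0,0],[185,125,-20,0,0,0],[218,148,-50,0,0,0],[218,148,-66,0,0,0],[218,148,-66,0,0,0],[218,148,-66,0,0,0]]' 70; python3 - <<'E'
from h import *
im,W=cloud("wrist"); save(im,"pics/w1.png"); np.savez("w1.npz",im=im,W=W)
m=(W[...,2]>.008)&(W[...,2]<.075)&(np.hypot(W[...,0]-.503,W[...,1]+.436)<.05)
for a,b in((.008,.034),(.01,.07),(.045,.07)):
    Q=W[m&(W[...,2]>a)&(W[...,2]<b)]; print(len(Q),cv2.minEnclosingCircle(Q[:,:2].astype(np.float32)) if len(Q) else 0)
s=ctrl.get_state();print(s["position"],s["tool_rot"],s["joint_positions"].round(2))
E
```

```text
time: 1.1
position: [0.5018, -0.4381, 0.1714]
tool_rot: [3.06, 0.702, -0.0]
ft_force: [-1.2, 0.4, -0.2]
grip_width: 0.805
grip_force: 0.0
176 ((0.5005205869674683, -0.43571120500564575), 0.017020080238580704)
773 ((0.5015710592269897, -0.43639588356018066), 0.016302598640322685)
331 ((0.4999368190765381, -0.43556782603263855), 0.00984362605959177)
[ 0.5020851  -0.4381242   0.17187232] [3.06000569e+00 7.02215673e-01 7.47376078e-04] [ 0.82  0.4  -0.19  1.49  0.08  1.26 -0.5 ]
```

View pics/w1.png

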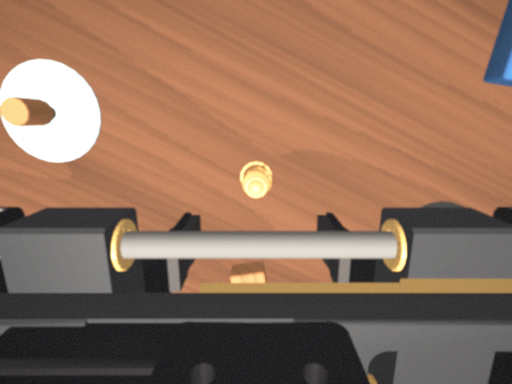

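The wrist view shows the figure at (257,180), between the fingers and clear of the block at (248,272). I'll descend and grip it.

```bash
python3 -m inch '[[0,2,-50,0,0,0],[0,2,-95,0,0,0],[0,2,-125,0,0,0],[0,2,-143,0,0,0],[0,2,-143,0,0,0],[0,2,-143,0,0,0]]' 55; python3 -m inch '[[0,0,0,0,0,0],[0,0,0,0,0,0],[0,0,0,0,0,0],[0,0,0,0,0,0],[0,0,0,0,0,0],[0,0,0,0,0,0]]' 0 15
```

```text
time: 1.9
position: [0.5039, -0.4353, 0.0295]
tool_rot: [3.059, 0.705, 0.003]
ft_force: [0.3, 0.2, 0.8]
grip_width: 0.634
grip_force: 0.0
time: 2.65
position: [0.5031, -0.4344, 0.0279]
tool_rot: [3.061, 0.707, 0.0]
ft_force: [-0.2, 0.3, 2.1]
grip_width: 0.323
grip_force: 15.0
```

```bash
python3 -m inch '[[0,0,15,0,0,0],[0,0,50,0,0,0],[5,15,95,0,0,0],[15,50,130,0,0,0],[29,100,140,0,0,0],[43,150,140,0,0,0],[57,200,140,0,0,0],[71,250,140,0,0,0],[85,300,140,0,0,0],[100,350,140,0,0,0],[114,400,140,0,0,0],[128,450,140,0,0,0],[142,500,140,0,0,0],[152,535,140,0,0,0],[157,551,140,0,0,0],[157,551,140,0,0,0],[157,551,140,0,0,0],[157,551,140,0,0,0]]'; python3 - <<'E'
from h import *
from scipy.optimize import least_squares
s=ctrl.get_state();print(s["position"],s["grip_width"],s["ft_force"])
im,W=cloud("wrist"); t,Wt=cloud("top"); save(np.vstack([im,t])[:, :],"pics/w2.png"); save(np.hstack([cv2.resize(im,(400,300)),cv2.resize(t,(400,300))]),"pics/w2.png")
for n,w in(("wrist",W),("top",Wt)):
    r=np.hypot(w[...,0]-.66,w[...,1]-.117)
    Q=w[(r>.06)&(r<.09)&(w[...,2]>.075)&(w[...,2]<.095)]
    f=least_squares(lambda p:np.hypot(Q[:,0]-p[0],Q[:,1]-p[1])-.0735,[.66,.117],loss="soft_l1",f_scale=.002)
    print(n,len(Q),f.x,np.median(Q[:,2]))
E
```

```text
time: 4.9
position: [0.66, 0.1141, 0.1676]
tool_rot: [3.061, 0.702, -0.001]
ft_force: [0.2, 0.7, -2.2]
grip_width: 0.322
grip_force: 14.9
[0.66002471 0.11411936 0.16760515] 0.3223421172071462 [ 0.22711912  0.68130567 -2.24151895]
wrist 1794 [0.65896874 0.11734414] 0.08429816395109693
top 29 [0.65969324 0.11924958] 0.08305848750695088
```

View pics/w2.png

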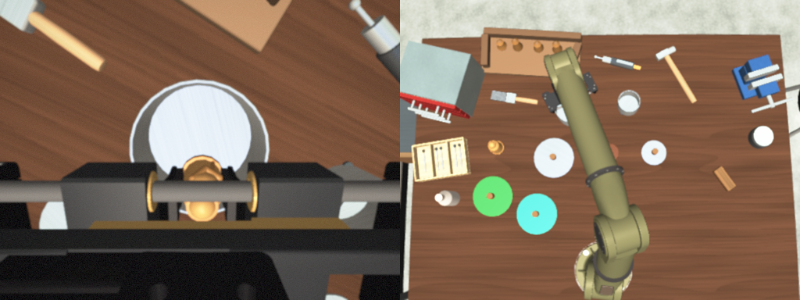

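The figure is held at (203,190) and the canister mouth lies around it. I'll lower it, slowing down near the floor.

```bash
python3 -m inch '[[0,4,-15,0,0,0],[0,4,-40,0,0,0],[0,4,-70,0,0,0],[0,4,-95,0,0,0],[0,4,-112,0,0,0],[0,4,-122,0,0,0],[0,4,-127,0,0,0],[0,4,-129,0,0,0],[0,4,-129,0,0,0],[0,4,-129,0,0,0],[0,4,-129,0,0,0]]'; python3 -m inch '[[0,0,-1,0,0,0],[0,0,-2,0,0,0],[0,0,-3,0,0,0],[0,0,-3,0,0,0],[0,0,-3,0,0,0]]'
```

```text
time: 6.38
position: [0.6602, 0.1208, 0.039]
tool_rot: [3.061, 0.707, 0.001]
ft_force: [-0.2, 0.3, -3.0]
grip_width: 0.324
grip_force: 14.9
time: 7.0
position: [0.66, 0.1208, 0.0356]
tool_rot: [3.061, 0.707, -0.0]
ft_force: [1.3, 0.3, -1.9]
grip_width: 0.324
grip_force: 14.9
```

```bash
python3 -m inch '[[0,0,-1,0,0,0],[0,0,-1,0,0,0],[0,0,-1,0,0,0]]';python3 -m inch '[[0,0,-1,0,0,0],[0,0,-1,0,0,0],[0,0,-1,0,0,0]]'
```

```text
time: 7.38
position: [0.6599, 0.1208, 0.0346]
tool_rot: [3.061, 0.707, -0.0]
ft_force: [0.5, 0.5, -2.8]
grip_width: 0.32
grip_force: 14.9
time: 7.75
position: [0.6601, 0.1208, 0.0339]
tool_rot: [3.061, 0.707, 0.0]
ft_force: [-1.2, 0.2, 0.1]
grip_width: 0.321
grip_force: 15.0
```

The force has gone from -2.8 to 0 N, so the foot is on the floor. I'll release and rise straight up.

```bash
python3 -m inch '[[0,0,0,0,0,0],[0,0,0,0,0,0],[0,0,0,0,0,0],[0,0,0,0,0,0],[0,0,10,0,0,0],[0,0,35,0,0,0],[0,0,70,0,0,0],[0,0,110,0,0,0],[0,0,130,0,0,0]]' 55; python3 -m inch '[[-10,4,0,0,0,0],[-30,12,0,0,0,0],[-70,25,0,0,0,0],[-115,43,0,0,0,0],[-160,60,0,0,0,0],[-190,72,0,0,0,0],[-202,77,0,0,0,0],[-202,77,0,0,0,0],[-202,77,0,0,0,0],[-202,77,0,0,0,0]]'; python3 - <<'E'
from h import *
s=ctrl.get_state();print(s["position"],s["joint_positions"].round(2),s["ft_force"])
im,W=cloud("wrist"); b,Wb=cloud("scene"); save(np.hstack([cv2.resize(im,(400,300)),cv2.resize(b,(400,300))]),"pics/w3.png")
r=np.hypot(W[...,0]-.457,W[...,1]-.198)
for a,bb in((.03,.07),(.05,.07)):
    Q=W[(r<.03)&(W[...,2]>a)&(W[...,2]<bb)]; print(len(Q),cv2.minEnclosingCircle(Q[:,:2].astype(np.float32)) if len(Q) else 0)
r=np.hypot(Wb[...,0]-.66,Wb[...,1]-.12)
Q=Wb[(r<.06)&(Wb[...,2]>.018)&(Wb[...,2]<.08)]; print("fig",len(Q),np.median(Q,0),Q.max(0),Q.min(0))
E
```

```text
time: 8.88
position: [0.6611, 0.1213, 0.167]
tool_rot: [3.061, 0.707, 0.007]
ft_force: [-0.8, 0.6, 0.1]
grip_width: 0.633
grip_force: 0.0
time: 10.12
position: [0.4589, 0.1971, 0.1633]
tool_rot: [-3.061, -0.704, 0.0]
ft_force: [-0.5, -0.2, -0.1]
grip_width: 0.635
grip_force: 0.0
[0.45886219 0.19712071 0.16334605] [ 0.08  0.08 -0.56  1.9   0.05  1.18 -1.61] [-0.46366958 -0.1562816  -0.14619308]
712 ((0.453188955783844, 0.20019812881946564), 0.01312253624200821)
616 ((0.45319879055023193, 0.2002807855606079), 0.013091901317238808)
fig 170 [0.66701587 0.11450859 0.04551773] [0.67751206 0.12967669 0.06645992] [0.64946851 0.101773   0.02195325]
```

View pics/w3.png

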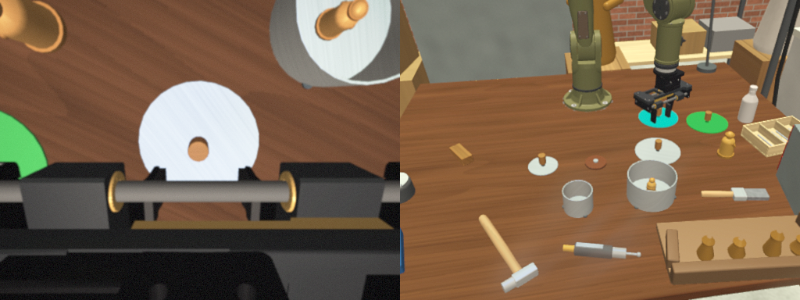

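The scene view shows the figure standing in the canister at (652,185). The wrist view shows the steel lid's knob at (198,149), a few mm from the tool axis. I'll grip the knob.

```bash
python3 -m inch '[[-4,2,-30,0,0,0],[-4,2,-75,0,0,0],[-4,2,-105,0,0,0],[-4,2,-120,0,0,0],[-4,2,-124,0,0,0],[-4,2,-124,0,0,0],[-4,2,-124,0,0,0]]'; python3 -m inch '[[0,0,0,0,0,0],[0,0,0,0,0,0],[0,0,0,0,0,0],[0,0,0,0,0,0],[0,0,0,0,0,0],[0,0,0,0,0,0]]' 0 35
```

```text
time: 11.1
position: [0.4549, 0.2001, 0.0407]
tool_rot: [-3.061, -0.707, -0.003]
ft_force: [-0.8, 0.3, -0.3]
grip_width: 0.626
grip_force: 0.0
time: 11.85
position: [0.454, 0.1998, 0.0397]
tool_rot: [3.061, 0.707, 0.0]
ft_force: [-0.8, 0.5, 1.0]
grip_width: 0.29
grip_force: 35.0
```

```bash
python3 -m inch '[[0,0,8,0,0,0],[0,0,25,0,0,0],[0,0,60,0,0,0],[0,0,95,0,0,0],[0,0,120,0,0,0],[10,-4,130,0,0,0],[35,-14,130,0,0,0],[70,-28,130,0,0,0],[105,-42,130,0,0,0],[140,-56,130,0,0,0],[175,-70,130,0,0,0],[195,-77,130,0,0,0],[205,-81,130,0,0,0],[205,-81,130,0,0,0],[205,-81,130,0,0,0],[205,-81,130,0,0,0]]'; python3 - <<'E'
from h import *
from scipy.optimize import least_squares
s=ctrl.get_state();print(s["position"],s["torque"])
for n in("wrist","scene"):
    im,W=cloud(n)
    if n=="wrist": w=im
    else: b=im
    r=np.hypot(W[...,0]-.66,W[...,1]-.118)
    M=(r<.1)&(W[...,2]>.12)&(W[...,2]<.165)
    Q=W[M&(W[...,2]<.16)]
    A=np.c_[Q[:,:2]-[.66,.118],np.ones(len(Q))]; c=np.linalg.lstsq(A,Q[:,2],rcond=None)[0]
    for _ in range(3):
        k=abs(A@c-Q[:,2])<.003; c=np.linalg.lstsq(A[k],Q[k,2],rcond=None)[0]
    D=Q[k]; (h)=cv2.convexHull(D[:,:2].astype(np.float32))[:,0]
    h=h[np.hypot(*(h-[.66,.118]).T)>.07]
    f=least_squares(lambda p:np.hypot(h[:,0]-p[0],h[:,1]-p[1])-.082,[.66,.118],loss="soft_l1",f_scale=.001)
    print(n,len(D),"plane",c,"centre",f.x,"encl",cv2.minEnclosingCircle(D[:,:2].astype(np.float32)))
save(np.hstack([cv2.resize(w,(400,300)),cv2.resize(b,(400,300))]),"pics/w4.png")
E
```

```text
time: 13.85
position: [0.6582, 0.1195, 0.1699]
tool_rot: [3.061, 0.709, -0.0]
ft_force: [0.0, -0.5, -4.1]
grip_width: 0.287
grip_force: 35.0
[0.65824544 0.11949208 0.16988475] [-0.02539695  0.05049713  0.03823637]
wrist 25610 plane [-0.001459   -0.00075981  0.14502687] centre [0.65713491 0.11956478] encl ((0.666337251663208, 0.12386634945869446), 0.08101212233304977)
scene 2036 plane [ 0.00050653 -0.0008319   0.14406594] centre [0.66073382 0.11580936] encl ((0.6600001454353333, 0.1163865476846695), 0.08415381610393524)
```

View pics/w4.png

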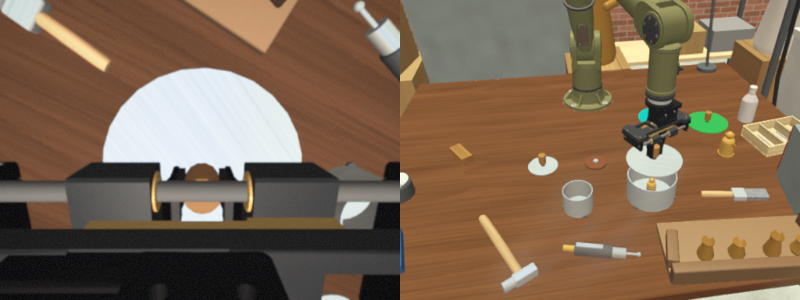

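The lid is level and within 2 mm of the canister's centre; the figure shows below it at (652,185) in the scene half. I'll lower it.

```bash
python3 -m inch '[[1,-2,-5,0,0,0],[1,-2,-18,0,0,0],[1,-2,-32,0,0,0],[1,-2,-40,0,0,0],[1,-2,-45,0,0,0],[1,-2,-49,0,0,0],[1,-2,-52,0,0,0],[1,-2,-52,0,0,0],[1,-2,-52,0,0,0]]'; python3 -m inch '[[0,0,-1,0,0,0],[0,0,-2,0,0,0],[0,0,-3,0,0,0],[0,0,-3,0,0,0],[0,0,-3,0,0,0]]'
```

```text
time: 15.08
position: [0.6601, 0.1168, 0.1179]
tool_rot: [3.061, 0.707, 0.001]
ft_force: [0.2, 0.3, -4.0]
grip_width: 0.29
grip_force: 35.0
time: 15.7
position: [0.66, 0.1168, 0.1146]
tool_rot: [3.061, 0.707, 0.0]
ft_force: [-0.0, -1.0, -3.9]
grip_width: 0.285
grip_force: 35.0
```

```bash
python3 -m inch '[[0,0,-1,0,0,0],[0,0,-1,0,0,0],[0,0,-1,0,0,0]]';python3 -m inch '[[0,0,-0.6,0,0,0],[0,0,-0.6,0,0,0],[0,0,-0.6,0,0,0]]'
```

```text
time: 16.08
position: [0.66, 0.1168, 0.1137]
tool_rot: [3.061, 0.707, 0.0]
ft_force: [0.4, -0.7, -2.6]
grip_width: 0.288
grip_force: 35.0
time: 16.45
position: [0.6601, 0.1168, 0.1137]
tool_rot: [3.061, 0.707, 0.001]
ft_force: [-2.9, -0.7, 3.3]
grip_width: 0.294
grip_force: 35.0
```

The lid is on the rim at the expected height of 0.1137. I'll release, rise, back off and look.

```bash
python3 -m inch '[[0,0,0,0,0,0],[0,0,0,0,0,0],[0,0,0,0,0,0],[0,0,0,0,0,0],[0,0,10,0,0,0],[0,0,40,0,0,0],[0,0,80,0,0,0],[-20,0,110,0,0,0],[-50,0,120,0,0,0],[-80,0,120,0,0,0],[-80,0,120,0,0,0],[-80,0,120,0,0,0],[-80,0,120,0,0,0]]' 60; python3 - <<'E'
from h import *
b,W=cloud("scene"); w,Ww=cloud("wrist"); t,_=cloud("top")
for n,V in(("scene",W),("wrist",Ww)):
    r=np.hypot(V[...,0]-.66,V[...,1]-.117)
    Q=V[(r<.09)&(V[...,2]>.07)&(V[...,2]<.11)]
    A=np.c_[Q[:,:2]-[.66,.117],np.ones(len(Q))]; c=np.linalg.lstsq(A,Q[:,2],rcond=None)[0]
    for _ in range(3):
        k=abs(A@c-Q[:,2])<.004; c=np.linalg.lstsq(A[k],Q[k,2],rcond=None)[0]
    print(n,len(Q),c,cv2.minEnclosingCircle(Q[k][:,:2].astype(np.float32)))
save(np.hstack([cv2.resize(b[90:290,230:500],(400,300)),cv2.resize(w,(400,300))]),"pics/w5.png")
E
```

```text
time: 18.08
position: [0.5807, 0.1166, 0.2329]
tool_rot: [-3.061, -0.706, -0.0]
ft_force: [0.3, -0.8, -1.4]
grip_width: 0.689
grip_force: 0.0
scene 2517 [0.00143723 0.00080553 0.08793853] ((0.6609018445014954, 0.11343047022819519), 0.08447034657001495)
wrist 21410 [-0.00139615 -0.00017016  0.08883298] ((0.6591077446937561, 0.11697538942098618), 0.0819956436753273)
```

View pics/w5.png

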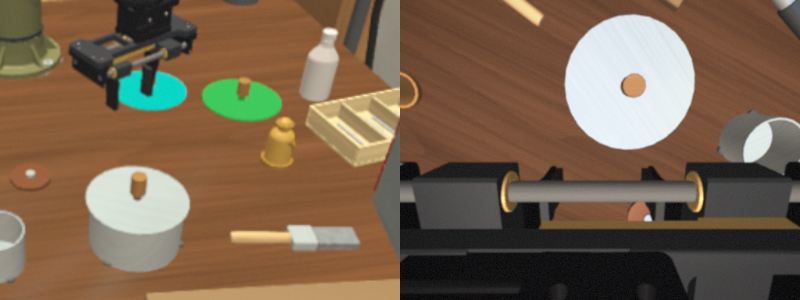

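The lid sits flat and centred on the canister at (138,205), with its top at 88 mm and almost no tilt. The taller figure still stands at (280,142), and the gripper is clear of everything.

```bash
python3 -c "
from bench import ctrl
print(ctrl.close_job())"
```

```text
the job is handed in; nothing more can be done
None
```

The job is handed in: the small figure was lowered onto the canister floor and was standing there when last seen, the large steel lid sits flat on the rim, and the taller figure was left untouched.

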